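# Take a thermometer reading of the bench heater

### The job

Take a temperature reading of the bench heater: slide its shutter open, take the infrared thermometer from its cradle, and hold it steady for a second and a half with its black nose about 10 cm from the bared black disc, pointing squarely at the middle of the disc. Then lay it gently back in its cradle and, after that, slide the shutter shut. Never squeeze the thermometer with more than 35 N, and do not disturb the flask, bottle and beaker.

Things in the scene. Friction and masses are not known exactly. Their poses are not given: they have to be found in the camera images.
- heater: Bench heater, fixed: a white wedge-shaped housing, 160 deep (x) by 260 long (y) by 150 high. Origin: centre of its underside, z up. Its sloping face looks to its own -x and upward: the face's outward normal is (-0.819, 0, 0.574) in this frame (35 degrees above level). The face runs from x = -80, z = 45 (lower edge) to x = -7, z = 150 (upper edge).
- disc: Flat black measuring disc, diameter 56, on the sloping face, hidden behind the shutter until that is opened. Origin: the disc's centre, on its surface, at (-44, -55, 98) in the heater's frame. Its z axis is the outward normal of the sloping face (35 degrees above level); its y axis is the heater's y.
- shutter (a joint): Sliding steel shutter over the disc, a plate 95 wide lying on the sloping face. Value = how far (m) it has been slid along the heater's +y: 0 is shut (end stop), 0.10 fully open (end stop). It starts shut or up to 15 mm open. It takes about 2 to 3 N to slide and stays where it is left.
- shutter_tab (a point): Grip point on the shutter's upright steel tab, which moves with it: 34 long (heater's y, the sliding direction) by 14 thick (heater's x), its top 200 above the bench and 50 above the heater's top. This point is on the tab's centre line, 185 above the bench. At joint value 0 it lies at (-28, -55, 185) in the heater's frame.
- cradle: Cradle for the thermometer, fixed: grey base plate 140 (x) by 90 (y) by 12 with two U-shaped saddles, each 16 long, centred at x = -43 and +43. Saddle floors are 30 above the bench; side lips rise to 46 and stand 44 apart inside. The 70 mm between the saddles is room for the fingers. Origin: centre of its underside; x along the cradle, z up.
- thermometer: Infrared thermometer, loose, about 0.18 kg: a white bar 135 long, 32 wide (y), 36 high (z), with a round black nose (diameter 29, 25 long) at its +x end; 160 long in all, small black display on top near the tail. Origin: middle of its length, on its axis. +x is the way it points (lens at x = +80), z its top. It starts in the cradle, axes parallel to the cradle's, origin 48 above the bench.
- flask: Bystander: conical glass flask, 84 diameter at its foot, 112 high, loose. Origin: centre of its underside.
- bottle: Bystander: amber glass bottle with black cap, 64 diameter, 130 high, loose. Origin: centre of its underside.
- beaker: Bystander: steel beaker, 72 diameter, 85 high, loose. Origin: centre of its underside.

How it is judged:
By the outcome, as a careful person would: the job done as asked, in the order asked, and still so for the second after the job is handed in, with the robot touching nothing.
It also fails if it takes over 67 s, if anything falls off the work surface, if the arm or the gripper's body presses on something with over 40 N, if the wrist force passes 120 N, or if a joint passes its speed limit or range.

### The arm

A 6-joint arm with a two-finger parallel gripper is mounted at the origin on the work surface. World frame = base frame: x ahead of the robot, y to its left, z up, the work surface at z = 0. Lengths are in m, angles in rad, forces in N, time in s.
With the tool pointing down it reaches from about 0.275 to 0.875 m from the base axis. Payload 12.5 kg.
Tool frame: the origin (TCP) lies on the centre line of the jaws, within the pads' length; the fingertips stand r.finger_overhang ahead of it and the grasp point (between the pads) lies 3 mm ahead of it (r.finger_overhang is the distance from the TCP to the fingertips, in m); z points along the fingers, y is the direction in which the jaws open and shut (so a half turn about z gives the same grasp; the last joint's range is limited). The gripper opens to 85 mm and grips with 20 to 120 N. Pads are 22 mm wide; open, the fingers measure 114 mm over their backs; the gripper's body (76 mm by 85 mm) begins 54 mm behind the grasp point. The pads swing forward as they close: fully open they stand 13 mm farther back than shut.
Start: joints at [1.026, 0.351, 1.652, -0, 1.139, -0.085], TCP at [0.244, 0.493, 0.232] pointing down, gripper open.
Joint ranges: [-2.75, 2.75], [-0.79, 2.1], [0.01, 2.65], [-1.57, 4.71], [0.07, 3.14], [-2.87, 2.87]. Speed limits (rad/s): [2.22, 2.22, 2.79, 3.14, 3.14, 3.14].

### API

Orientations are given as a unit quaternion [x, y, z, w].
In Python, from cell import r, optics gives the robot as it stands. The module is installed in compiled form; this text tells all that it offers. Calls block until the motion is done:
- r.move_to(position, orientation): joint-space move of the TCP to a pose.
- r.move_linear(position, rot=None, vel=0.15): straight line of the TCP; rot=None keeps the orientation; vel is the mean speed in m/s.
- r.set_joints(angles): joint-space move.
- r.set_gripper(opening, squeeze=None): opening from 0.0 (shut) to 1.0 (fully open); squeeze is the grip in N (None keeps the last); returns when the fingers have stopped.
- r.sleep(seconds).
- r.inverse_kinematics(position, orientation): joint angles nearest the present ones, or None.
- optics.get_image(name): name is "scene" or "top" or "wrist"; returns a dict with "pixels" (400x640x3 uint8, red, green, blue), "depth" (400x640 float32, m along the optical axis (not along the pixel's ray), 0 where there is no reading), "fx", "fy", "cx", "cy" (pixels), "camera_from_world" (4x4, takes a point from world to camera coordinates); the wrist camera has in their place "mount" (4x4, takes a point from camera to tool coordinates, whose origin is the TCP and whose axes are the flange's). Camera axes: x right, y down, z forward; pixel columns grow to the right and rows downward; lengths in m; the calibration is good to about 2 mm. A picture is of the moment at which its call begins: read the wrist's pose just before it.
A pose or a line that the arm cannot do raises r.PlanningError and nothing moves.
- r.hand_in(): hands the job in, once; it reports no verdict.
Readings, each from a call of its own:
- r.current_t(): time.
- r.current_q(): joint angles.
- r.current_qvel(): joint speeds.
- r.current_effort(): joint torques, N m.
- r.current_tool_pos(): TCP position.
- r.current_ee_rot(): TCP orientation.
- r.current_contact_force(): force on the tool from outside, world axes, zero at the start.
- r.current_torque(): the same for the moment, N m.
- r.current_opening(): opening from 0.0 (shut) to 1.0 (fully open).
Only numpy, scipy, OpenCV 4.12 (cv2) and the standard library are available. Lean on these libraries where they do the work, as an engineer would, in place of code of your own. Each camera call takes 0.05 s, during which the arm holds its last target. There are 200 camera calls.

## Working session

There is one attempt and no reset: what is moved stays moved. The work goes in short steps, each a Python script; the robot and the scene stay as the last script left them, time stands still between calls to the robot, and variables do not carry over. Pictures are saved under pics/ and viewed, about 8 in all and at most 12, crops included, and the job is handed in when it is done.

```bash
mkdir -p pics; ls
python3 - <<'E'
from cell import r, optics
import cv2,numpy as np,pickle
for n in ("scene","top"):
    d=optics.get_image(n); pickle.dump(d,open(n+'.pkl','wb'))
    cv2.imwrite(f'pics/{n}.png',d['pixels'][:,:,::-1])
    print(n,d['fx'],d['fy'],d['cx'],d['cy'],np.round(d['camera_from_world'],3).tolist(),d['depth'].min(),d['depth'].max())
print(r.finger_overhang,r.current_t(),r.current_ee_rot(),r.current_opening())
E
```

```text
pics
scene 447.4723293335713 447.4723293335713 318.53206484174893 196.69232226442182 [[-0.578, 0.816, -0.007, 0.334], [0.54, 0.376, -0.753, -0.207], [-0.612, -0.439, -0.658, 1.963], [0.0, 0.0, 0.0, 1.0]] 0.0 3.3855188
top 493.2854016555248 493.2854016555248 317.68447557925856 193.01079362740649 [[-0.001, -1.0, 0.003, -0.031], [-0.997, 0.0, -0.081, 0.597], [0.081, -0.003, -0.997, 1.592], [0.0, 0.0, 0.0, 1.0]] 0.0 2.5003457
0.022 0.1 [ 2.27909286e-01  9.73682219e-01 -5.14621078e-04 -1.72320407e-04] 0.9998308065853367
```

View pics/scene.png

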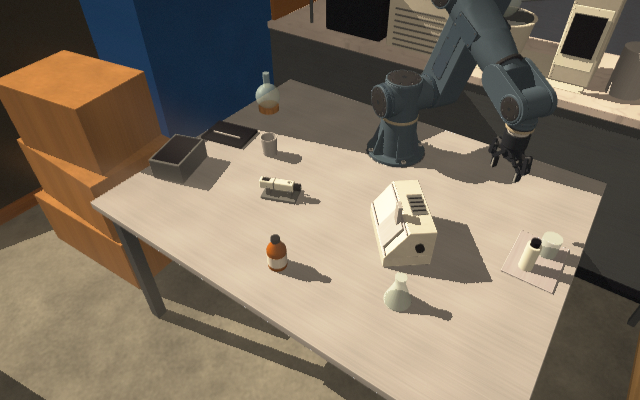

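View pics/top.png

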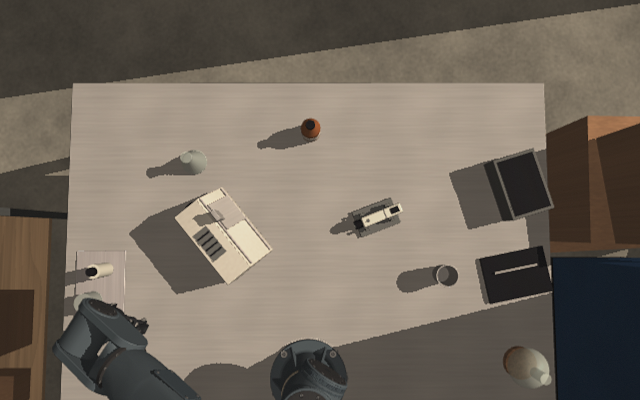

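The top view shows the heater around (223,235), the thermometer in its cradle at (376,217), the beaker at (446,275), the bottle at (310,128) and the flask at (193,161). The sloping face looks to the image's right and up. I'll enlarge both.

```bash
cat > h.py <<'E'
import numpy as np,cv2,pickle
def cloud(d,T=None):
    """world XYZ per pixel (400x640x3)"""
    v,u=np.mgrid[0:400,0:640]; z=d['depth']
    P=np.stack([(u-d['cx'])/d['fx']*z,(v-d['cy'])/d['fy']*z,z],-1)
    T=np.linalg.inv(d['camera_from_world']) if T is None else T
    return P@T[:3,:3].T+T[:3,3]
E
python3 - <<'E'
from h import *
d=pickle.load(open('top.pkl','rb'));P=cloud(d)
a=cv2.resize(d['pixels'][180:290,165:280,::-1],None,fx=5,fy=5,interpolation=cv2.INTER_CUBIC)[:550]
b=cv2.resize(d['pixels'][190:245,335:410,::-1],None,fx=10,fy=10,interpolation=cv2.INTER_CUBIC)
cv2.imwrite('pics/c1.png',a)
cv2.imwrite('pics/c2.png',b)
# table
print('table z',np.median(P[300:320,200:240,2]))
# heater: top points
X=P[180:290,165:280].reshape(-1,3);X=X[np.isfinite(X).all(1)]
t=X[(X[:,2]>.135)&(X[:,2]<.158)];print('heater top',len(t),cv2.minAreaRect(t[:,:2].astype(np.float32)),np.median(t[:,2]))
t=X[X[:,2]>.02];print('heater all',cv2.minAreaRect(t[:,:2].astype(np.float32)))
t=X[X[:,2]>.175];print('tab',len(t),t.mean(0) if len(t) else 0, t[:,2].max() if len(t) else 0, cv2.minAreaRect(t[:,:2].astype(np.float32)) if len(t) else 0)
X=P[190:245,335:410].reshape(-1,3)
for lo,hi in((.055,.08),(.006,.08),(.006,.018)):
  t=X[(X[:,2]>lo)&(X[:,2]<hi)];print('therm',lo,len(t),cv2.minAreaRect(t[:,:2].astype(np.float32)),np.median(t[:,2]))
for n,(u0,u1,v0,v1) in dict(flask=(175,215,140,180),bottle=(295,325,112,145),beaker=(430,462,258,290)).items():
  X=P[v0:v1,u0:u1].reshape(-1,3);t=X[X[:,2]>.02];print(n,t.min(0),t.max(0))
E
```

```text
table z -0.0010986022112002836
heater top 2905 ((0.44885414838790894, 0.27740728855133057), (0.26025861501693726, 0.11617089062929153), 39.552581787109375) 0.1489007135074749
heater all ((0.49959540367126465, 0.1943834275007248), (0.2852921485900879, 0.3433704376220703), 31.341007232666016)
tab 118 [0.49895811 0.15781087 0.73209454] 1.6354995534376315 ((0.48715531826019287, 0.13063877820968628), (0.3153678774833679, 0.029319480061531067), 77.3991470336914)
therm 0.055 466 ((0.519352376461029, -0.22253139317035675), (0.031327519565820694, 0.15987464785575867), 21.70038414001465) 0.0639898996336129
therm 0.006 1223 ((0.5206238031387329, -0.20750823616981506), (0.23712129890918732, 0.17694802582263947), 89.06965637207031) 0.016696209297389908
therm 0.006 629 ((0.5206238031387329, -0.20750823616981506), (0.23712129890918732, 0.17694802582263947), 89.06965637207031) 0.01085421294836908
flask [ 0.46706196 -0.02644523  0.02013251] [0.73680064 0.41584734 1.63549955]
bottle [ 0.46706196 -0.03859104  0.02041051] [0.83089262 0.02328086 1.63549955]
beaker [ 0.29883175 -0.4686328   0.02107173] [ 0.46706196 -0.02644523  1.63549955]
```

View pics/c1.png

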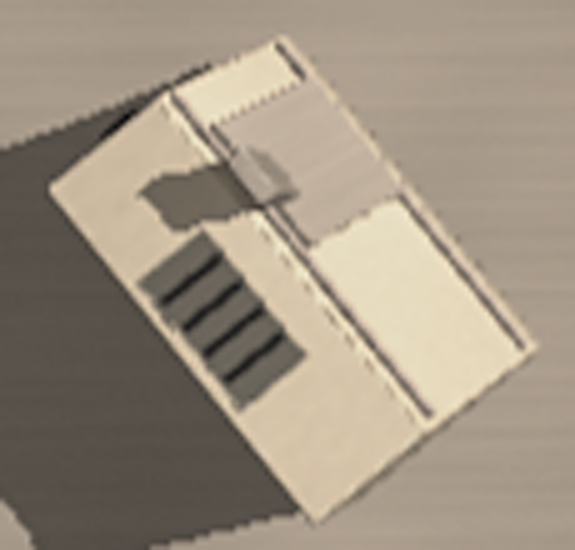

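View pics/c2.png

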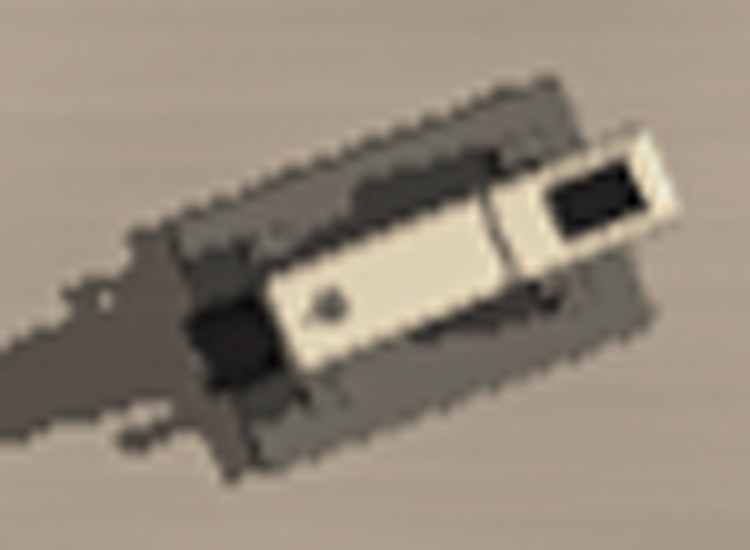

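c1 shows the shutter over the upper-left part of the face, with its tab top at about crop (265,175). The heater's +y, the opening direction, runs down-right in the image. c2 shows the nose at the left (235,340) and the display at the right (600,200). Next I'll fit the poses.

Run:
```python
from h import *
from scipy.optimize import least_squares
d=pickle.load(open('top.pkl','rb'));P=cloud(d)
P[d['depth']<=0]=np.nan
T=np.linalg.inv(d['camera_from_world'])
def ray(u,v,z):
    k=T[:3,:3]@np.array([(u-d['cx'])/d['fx'],(v-d['cy'])/d['fy'],1]);o=T[:3,3];return o+k*(z-o[2])/k[2]
# heater corners from crop c1
c=[(50,188,80,-130,.15),(318,522,80,130,.15),(168,92,-7,-130,.15),(432,422,-7,130,.15),(281,36,-80,-130,.045),(537,347,-80,130,.045)]
W=np.array([ray((x+.5)/5-.5+165,(y+.5)/5-.5+180,z)[:2] for x,y,_,_,z in c]);M=np.array([(a,b) for _,_,a,b,_ in c])/1000
def R(t): return np.array([[np.cos(t),-np.sin(t)],[np.sin(t),np.cos(t)]])
f=lambda p:(M@R(p[2]).T+p[:2]-W).ravel()
s=least_squares(f,[.5,.2,np.radians(129.5)]);print('heater corners',s.x,np.degrees(s.x[2]),np.round(s.fun*1000,1))
# cloud fit: signed distance to housing surfaces
X=P[175:295,160:285].reshape(-1,3);X=X[np.isfinite(X).all(1)&(X[:,2]>.03)]
p=s.x;L=(X[:,:2]-p[:2])@R(p[2]);
for nm,m in dict(top=(abs(X[:,2]-.15)<.004)&(L[:,0]>0),tab=X[:,2]>.165).items():
    l=L[m];print(nm,m.sum(),l.min(0),l.max(0),X[m,2].min(),X[m,2].max(),cv2.minAreaRect(X[m,:2].astype(np.float32)))
m=(X[:,2]<.14)&(X[:,2]>.06)&(L[:,0]<-.01);n=np.array([-.819,.574])
dist=(L[m]-[-.080,0])[:,0]*n[0]+(X[m,2]-.045)*n[1];print('face dist mm',np.percentile(dist*1000,[5,25,50,75,95]).round(1), L[m].min(0),L[m].max(0))
# shutter edge: off-face; tab top
m=X[:,2]>.19;print('tabtop local',L[m].mean(0),L[m].min(0),L[m].max(0),m.sum())
# thermometer
X=P[185:250,330:415].reshape(-1,3);X=X[np.isfinite(X).all(1)]
t=X[X[:,2]>.0585];print('therm',cv2.minAreaRect(t[:,:2].astype(np.float32)),t[:,2].max())
t=X[X[:,2]>.006];print('cradle',cv2.minAreaRect(t[:,:2].astype(np.float32)))
corn=[(270,275),(645,128),(310,370),(682,213)]
for x,y in corn: print('bar corner',ray((x+.5)/10-.5+335,(y+.5)/10-.5+190,.066))
for x,y in [(552,75),(655,310),(238,478)]: print('plate corner',ray((x+.5)/10-.5+335,(y+.5)/10-.5+190,.012))
for n,(u0,u1,v0,v1,zm) in dict(flask=(175,215,140,180,.02),bottle=(295,325,112,145,.02),beaker=(430,462,258,290,.02)).items():
  X=P[v0:v1,u0:u1].reshape(-1,3);t=X[X[:,2]>zm];print(n,t.min(0),t.max(0),np.median(t,0))
```

```text
heater corners [0.46653634 0.25705797 2.26357727] 129.6934243932164 [ 1.2  2.1 -0.2 -0.1 -1.1  4.9 -3.6  0.1  1.8 -4.   1.9 -3. ]
top 1857 [ 4.44882035e-05 -1.29045859e-01] [0.0844801  0.13078854] 0.14601155085388706 0.15399719735631456 ((0.43910059332847595, 0.28891921043395996), (0.25982165336608887, 0.08417351543903351), 39.515525817871094)
tab 78 [-0.03140789 -0.06477207] [-0.01683083 -0.02934077] 0.1650576853005712 0.20658587487317392 ((0.518199622631073, 0.26848527789115906), (0.03540613502264023, 0.014576072804629803), 39.06171798706055)
face dist mm [-7.9 -5.1 -2.6  3.5  7.6] [-0.07550495 -0.12950785] [-0.01011711  0.13107176]
tabtop local [-0.02416279 -0.0472427 ] [-0.03122731 -0.06477207] [-0.01683083 -0.03076198] 61
therm ((0.519196629524231, -0.2221401035785675), (0.031327519565820694, 0.15903232991695404), 21.70038414001465) 0.07555909200002797
cradle ((0.5197757482528687, -0.21066820621490479), (0.27785205841064453, 0.21111926436424255), 89.82819366455078)
bar corner [ 0.51716708 -0.17040979  0.066     ]
bar corner [ 0.56395338 -0.29037928  0.066     ]
bar corner [ 0.48701399 -0.18288227  0.066     ]
bar corner [ 0.53683513 -0.30179131  0.066     ]
plate corner [ 0.58482494 -0.2689881   0.012     ]
plate corner [ 0.50732906 -0.3019197   0.012     ]
plate corner [ 0.45237969 -0.16435404  0.012     ]
flask [0.66377326 0.34073528 0.02013251] [0.73680064 0.41584734 0.11879924] [0.69452101 0.37058365 0.05679147]
bottle [ 0.76882364 -0.03859104  0.02041051] [0.83089262 0.02328086 0.13545675] [ 0.79049939 -0.00705197  0.09074742]
beaker [ 0.29883175 -0.4686328   0.02107173] [ 0.3673952  -0.39882969  0.09134503] [ 0.33006142 -0.44723216  0.06517925]
```

```bash
cat >> h.py <<'E'
from scipy.spatial.transform import Rotation as Rn
YAW=np.radians(129.5)
def quat(z,y):
    """tool orientation with approach z and jaw axis y"""
    z=np.array(z,float);z/=np.linalg.norm(z);y=np.array(y,float);y-=z*(y@z);y/=np.linalg.norm(y)
    return Rn.from_matrix(np.stack([np.cross(y,z),y,z],1)).as_quat()
def axes(yaw): return np.array([np.cos(yaw),np.sin(yaw),0]),np.array([-np.sin(yaw),np.cos(yaw),0])
def best(r,pos,z,y):
    """of the two equivalent half turns, the one with the last joint nearer mid-range"""
    o=[(abs(q[5]),s,q) for s in(1,-1) for q in[r.inverse_kinematics(pos,quat(z,s*np.array(y)))] if q is not None]
    o.sort(key=lambda t:t[0]); return [(quat(z,s*np.array(y)),np.array(q)) for _,s,q in o]
E
python3 - <<'E'
from h import *
from cell import r,optics
hx,hy=axes(YAW);O=np.array([.4633,.2596,0])
print(optics.get_image('wrist')['mount'].round(3).tolist())
tab=O-.028*hx-.048*hy
D=O-.044*hx-.055*hy+[0,0,.098];n=-.819*hx+[0,0,.574]
up=.574*hx+[0,0,.819]
print('D',D)
for nm,pos,z,y in [('view',tab+[0,0,.40],[0,0,-1],hx),('tab',tab+[0,0,.188],[0,0,-1],hx),('tabopen',O-.028*hx+.045*hy+[0,0,.188],[0,0,-1],hx),('read',D+.18*n,-up,hy),('readup',D+.25*n,-up,hy),('therm',[.519,-.222,.052],[0,0,-1],axes(np.radians(111.7))[1])]:
    for q,j in best(r,pos,z,y): print(nm,np.round(pos,3),j.round(2))
E
```

```text
[[-0.0, -0.947, -0.32, 0.083], [1.0, -0.0, 0.001, -0.0], [-0.001, -0.32, 0.947, -0.142], [0.0, 0.0, 0.0, 1.0]]
D [0.53372679 0.26063282 0.098     ]
view [0.518 0.269 0.4  ] [ 0.4   0.3   1.31 -0.    1.53  1.28]
view [0.518 0.269 0.4  ] [ 0.4   0.3   1.31 -0.    1.53 -1.86]
tab [0.518 0.269 0.188] [ 0.4   0.46  1.61 -0.    1.08  1.28]
tab [0.518 0.269 0.188] [ 0.4   0.46  1.61 -0.    1.08 -1.86]
tabopen [0.446 0.209 0.188] [ 0.34  0.3   1.84 -0.    1.    1.23]
tabopen [0.446 0.209 0.188] [ 0.34  0.3   1.84 -0.    1.   -1.92]
read [0.627 0.147 0.201] [ 0.38  0.52  1.61 -0.74  0.95  0.11]
readup [0.664 0.103 0.242] [ 0.29  0.5   1.53 -0.69  0.98 -0.04]
therm [ 0.519 -0.222  0.052] [-0.49  0.62  1.74 -0.    0.78 -0.87]
therm [ 0.519 -0.222  0.052] [-0.49  0.62  1.74 -0.    0.78  2.28]
```

```bash
cat >> h.py <<'E'
def shot(r,optics,name):
    p=np.array(r.current_tool_pos());q=r.current_ee_rot();d=optics.get_image('wrist')
    T=np.eye(4);T[:3,:3]=Rn.from_quat(q).as_matrix();T[:3,3]=p;T=T@d['mount'];d['T']=T
    pickle.dump(d,open(name+'.pkl','wb'));cv2.imwrite(f'pics/{name}.png',d['pixels'][:,:,::-1]);return d
def ray(d,u,v,z):
    T=d['T'];k=T[:3,:3]@np.array([(u-d['cx'])/d['fx'],(v-d['cy'])/d['fy'],1]);o=T[:3,3];return o+k*(z-o[2])/k[2]
def proj(d,X):
    X=np.atleast_2d(X);c=(X-d['T'][:3,3])@d['T'][:3,:3];return np.stack([c[:,0]/c[:,2]*d['fx']+d['cx'],c[:,1]/c[:,2]*d['fy']+d['cy']],1)
E
python3 - <<'E'
from h import *
from cell import r,optics
hx,hy=axes(YAW);O=np.array([.4633,.2596,0])
D=O-.044*hx-.055*hy+[0,0,.098];n=-.819*hx+[0,0,.574]
up=.574*hx+[0,0,.819]
for s in(1,-1):print('read',s,r.inverse_kinematics(D+.18*n,quat(-up,s*hy)),'therm',r.inverse_kinematics([.519,-.222,.052],quat([0,0,-1],s*axes(np.radians(111.7))[1])))
p=np.array(r.current_tool_pos());r.move_linear(p+[0,0,.15])
t=O-.0*hx-.02*hy+[0,0,.40]
q,j=best(r,t,[0,0,-1],hx)[0]
r.move_to(t,q);d=shot(r,optics,'w1');print(r.current_t(),r.current_tool_pos())
E
```

```text
read 1 None therm [-4.86663152e-01  6.19551017e-01  1.74013905e+00 -4.44089210e-16
  7.81902585e-01  2.27619305e+00]
read -1 [ 0.3825856   0.51577213  1.60925211 -0.73513616  0.95406318  0.11270241] therm [-4.86663152e-01  6.19551017e-01  1.74013905e+00 -4.44089210e-16
  7.81902585e-01 -8.65399600e-01]
2.6167 [0.47827568 0.27299995 0.39977972]
```

View pics/w1.png

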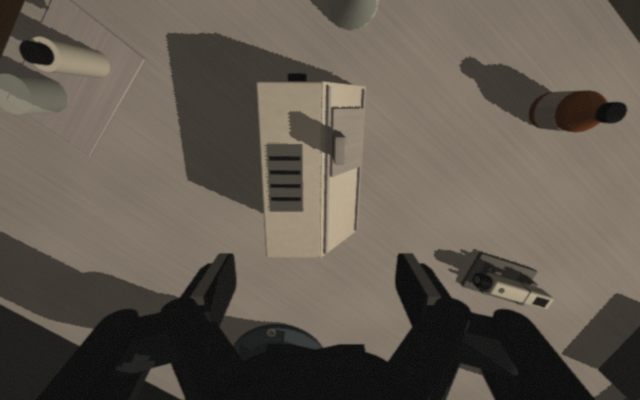

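w1 shows the heater at (258–365, 83–257), the tab top near (340,150), and the thermometer at (505,285). I'll enlarge it for a precise fit.

Run:
```python
from h import *
d=pickle.load(open('w1.pkl','rb'))
a=cv2.resize(d['pixels'][70:170,250:380,::-1],None,fx=5,fy=5,interpolation=cv2.INTER_CUBIC)
b=cv2.resize(d['pixels'][215:265,250:380,::-1],None,fx=5,fy=5,interpolation=cv2.INTER_CUBIC)[:98*5]
o=np.hstack([a[:,:],]);b=b[:250]
cv2.imwrite('pics/c3.png',np.vstack([cv2.resize(a,None,fx=.8,fy=.8),cv2.resize(b,None,fx=.8,fy=.8)]))
```

```text
(no output)
```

View pics/c3.png

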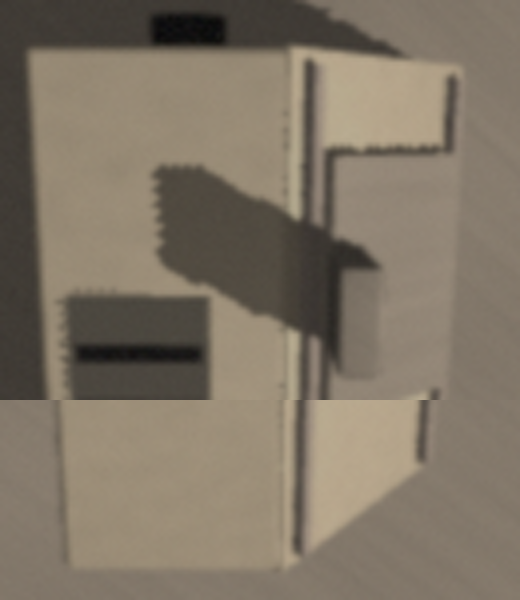

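Run:
```python
from h import *
from scipy.optimize import least_squares
w=pickle.load(open('w1.pkl','rb'));t=pickle.load(open('top.pkl','rb'));t['T']=np.linalg.inv(t['camera_from_world'])
M=np.array([(80,-130,150),(-7,-130,150),(-80,-130,45),(80,130,150),(-7,130,150),(-80,130,45)])/1e3
uw=np.array([(257,82),(323.25,81.25),(365.75,86.75),(267,257.5),(322,258),(356.25,231.25)])-.4
ct=np.array([(50,188),(168,92),(281,36),(318,522),(432,422),(537,347)]);ut=(ct+.5)/5-.5+[165,180]
def H(p,X): return X@Rn.from_euler('z',p[2]).as_matrix().T+[p[0],p[1],0]
def fit(obs):
    f=lambda p:np.concatenate([(proj(d,H(p,M))-u).ravel() for d,u in obs]);s=least_squares(f,[.463,.26,YAW],loss='soft_l1');print(s.x.round(4),np.degrees(s.x[2]).round(2),s.fun.round(1));return s.x
fit([(w,uw)]);fit([(t,ut)]);p=fit([(w,uw),(t,ut)])
for d,c in((w,[(335,137),(345.3,137),(345.3,164.5),(335,164.5)]),):
  q=np.mean(c,0)-.4;X=ray(d,*q,.2);print('tab local',(X[:2]-p[:2])@Rn.from_euler('z',p[2]).as_matrix()[:2,:2])
for d,nm in((w,'w'),(t,'t')):
  P=cloud(d,d['T']);P=P[np.isfinite(P).all(2)&(d['depth']>0)];L=(P-[p[0],p[1],0])@Rn.from_euler('z',p[2]).as_matrix()
  m=(abs(L[:,1])<.125)&(L[:,0]<-.01)&(L[:,0]>-.075)&(L[:,2]<.16)&(L[:,2]>.03);e=(L[m]-[-.08,0,.045])@[-.819,0,.574]
  m2=(abs(L[:,1])<.12)&(L[:,0]>.005)&(L[:,0]<.07)&(L[:,2]>.1)&(L[:,2]<.17);print(nm,'face',np.median(e)*1e3,'top z',np.median(L[m2,2]))
# w-view cradle/thermometer check
i=w['pixels'][235:320,450:560,::-1];cv2.imwrite('pics/c4.png',cv2.resize(i,None,fx=6,fy=6,interpolation=cv2.INTER_CUBIC))
```

```text
[0.4636 0.2585 2.2578] 129.36 [-0.7 -0.6  0.3  0.5  0.6 -0.1 -0.3  0.7 -0.6  0.4  1.7 -0.9]
[0.4665 0.257  2.263 ] 129.66 [-0.6 -0.4 -1.6  0.4  1.3 -0.5  0.   0.1 -0.   1.3  1.  -0.6]
[0.4642 0.2582 2.2596] 129.46 [-0.5 -0.7  0.6  0.3  0.8 -0.3  0.2  0.6 -0.1  0.3  2.1 -1.1 -1.   0.2
 -1.9  1.   1.1  0.1 -0.6  0.9 -0.6  2.1  0.5  0.3]
tab local [-0.02649999 -0.04871404]
w face -0.10433196426032473 top z 0.15030340710799545
t face -0.10625566817145757 top z 0.1497707750358933
```

```bash
sed -i 's/^YAW=.*/YAW=np.radians(129.45);O=np.array([.4640,.2588,0])/' h.py
python3 - <<'E'
from h import *
from cell import r,optics
hx,hy=axes(YAW)
tab=lambda j,z:O-.028*hx+(-.055+j)*hy+[0,0,z]
q=best(r,tab(.006,.28),[0,0,-1],hx)[0][0]
r.set_gripper(.6,20);r.move_to(tab(.006,.28),q);r.move_linear(tab(.006,.188),vel=.1)
F=lambda:np.array(r.current_contact_force())
print('pre',F().round(1));r.set_gripper(0,20);print('grip',r.current_opening(),F().round(1))
r.move_linear(tab(.090,.188),vel=.08);f0=F();print(f0.round(1),r.current_t())
j=.090
while j<.105:
    j+=.002;r.move_linear(tab(j,.188),vel=.04);f=F();print(j,f.round(1),f@hy)
    if f@hy<-9:break
r.set_gripper(.6);print('rel',r.current_opening(),F().round(1))
r.move_linear(tab(j,.30),vel=.2)
# look at the disc
t=O-.0*hx-.05*hy+[0,0,.36]
r.move_to(t,q);shot(r,optics,'w2');print(r.current_t())
E
```

```text
pre [-0.5  0.5  0.9]
grip 0.15567313969622845 [-1.2  1.3  4.3]
[-4.   2.9  7.7] 6.3083
0.092 [-3.3  3.4  7.8] 0.3758254973721411
0.094 [-3.2  3.8  8.2] 0.042447299288536286
0.096 [-2.9  3.4  7.8] 0.11146520296655418
0.098 [-3.1  4.   7.3] -0.12512444269149217
0.1 [-0.1  7.9  4.8] -4.955199881310897
0.10200000000000001 [ 7.6 15.8 -2.5] -15.912818482207367
rel 0.5966305293605251 [-0.2  0.6  0.5]
9.5583
```

View pics/w2.png

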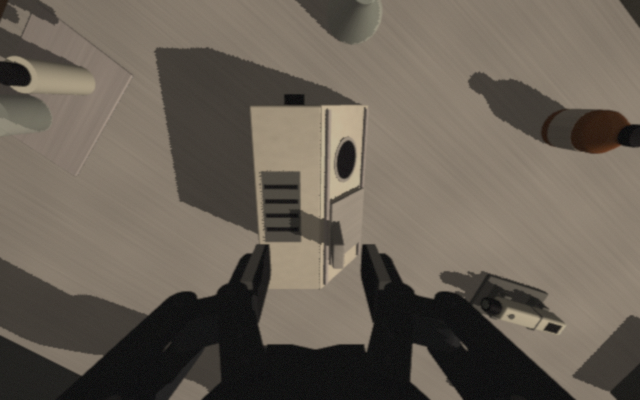

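The shutter is open: the disc shows at about (346,158), and the stop was felt at 0.100, as my heater fit predicts. Next I'll check the disc against the prediction and look at the cradle from above.

Run:
```python
from h import *
from cell import r,optics
hx,hy=axes(YAW)
D=O-.044*hx-.055*hy+[0,0,.098]
d=pickle.load(open('w2.pkl','rb'))
g=cv2.cvtColor(d['pixels'],cv2.COLOR_RGB2GRAY)[130:186,332:361];m=(g<55).astype(np.uint8)
n,l,s,c=cv2.connectedComponentsWithStats(m);print(s.tolist(),(c+[332,130]).round(1).tolist(),'pred',proj(d,D))
k=1+np.argmax(s[1:,4]);u=c[k]+[332,130]
print('disc local',(ray(d,*u,.098)-O)@np.stack([hx,hy],1))
tx,ty=axes(np.radians(111.7));C=np.array([.519,-.222,0])
q=quat([0,0,-1],-ty)
r.set_gripper(1.0);r.move_to(C+.0*tx+[0,0,.26],q);w=shot(r,optics,'w3');print(r.current_t(),proj(w,[C+[0,0,.066]]))
cv2.imwrite('pics/w3c.png',cv2.resize(w['pixels'][100:330,200:440,::-1],None,fx=2.5,fy=2.5,interpolation=cv2.INTER_CUBIC))
```

```text
[[0, 0, 29, 56, 1138], [6, 11, 17, 37, 486]] [[346.1, 156.8], [345.8, 159.2]] pred [[346.61733133 159.3306164 ]]
disc local [-0.0428348  -0.05521728]
11.9417 [[315.3234636  175.35061884]]
```

View pics/w3.png

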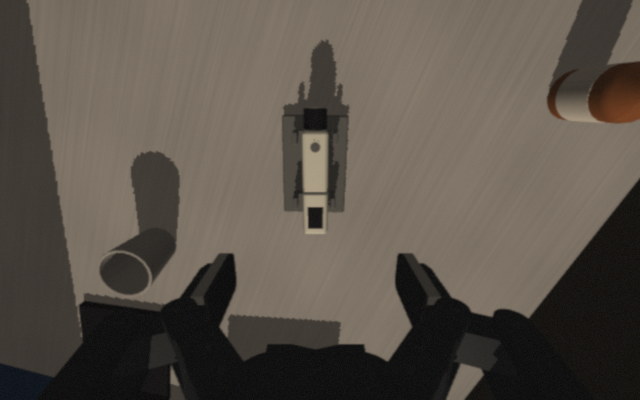

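Run:
```python
from h import *
d=pickle.load(open('w3.pkl','rb'))
A=ray(d,315.2,130.5,.066);B=ray(d,315.2,234.5,.066);v=A-B
print('bar',A,B,'len',np.linalg.norm(v),'yaw',np.degrees(np.arctan2(v[1],v[0])),'origin',A-v/np.linalg.norm(v)*.055,B+v/np.linalg.norm(v)*.08)
c=[ray(d,*u,.012) for u in((282,106),(349,106),(284,211),(345,211))];c=np.array(c);print('plate',c.round(4).tolist(),c.mean(0))
P=cloud(d,d['T']);w=P[130:232,304:326].reshape(-1,3);w=w[(w[:,2]>.055)&(w[:,2]<.08)];print('z',np.median(w[:,2]),w.mean(0))
g=cv2.cvtColor(d['pixels'],cv2.COLOR_RGB2GRAY).astype(int)
for v in(140,160,180,215,): 
  m=np.where(g[v,296:336]>120)[0]+296;print(v,m.min() if len(m) else 0,m.max() if len(m) else 0)
for u in(306,324): m=np.where(g[100:260,u]>120)[0]+100;print(u,m.min(),m.max())
```

```text
bar [ 0.49894928 -0.17198695  0.066     ] [ 0.54855954 -0.29674934  0.066     ] len 0.13426404267133152 yaw 111.68464759170506 origin [ 0.51927165 -0.22309468  0.066     ] [ 0.51899972 -0.22241081  0.066     ]
plate [[0.4482, -0.1633, 0.012], [0.5305, -0.1305, 0.012], [0.5007, -0.3025, 0.012], [0.5853, -0.2688, 0.012]] [ 0.51617769 -0.21627633  0.012     ]
z 0.06567185723518482 [ 0.5210017  -0.22977234  0.06560107]
140 303 326
160 303 326
180 304 325
215 296 325
306 134 259
324 134 259
```

View pics/w3c.png

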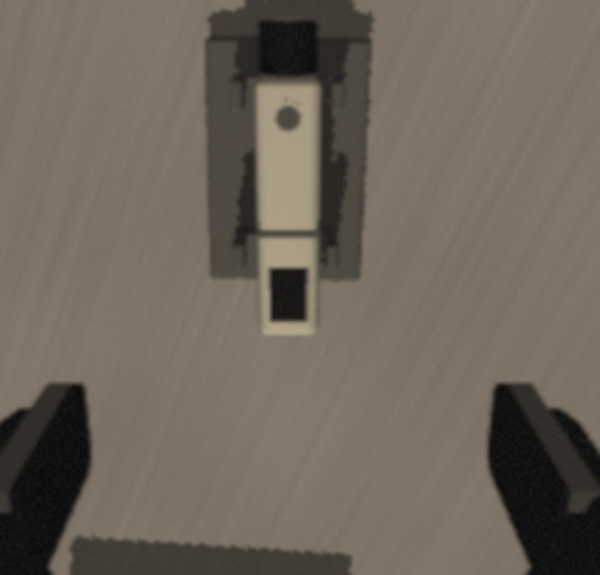

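The plate's true front edge is at v≈115, because the darker strip ahead of it is shadow. The thermometer origin is (0.519,-0.2227) with yaw 111.7°, and it agrees across both cameras. I'll grasp it now.

```bash
cat >> h.py <<'E'
tx,ty=axes(np.radians(111.7));C=np.array([.5191,-.2227,0]);qpick=quat([0,0,-1],-ty)
hx,hy=axes(YAW);D=O-.044*hx-.055*hy+[0,0,.098];nrm=-.8192*hx+[0,0,.5736];up=.5736*hx+[0,0,.8192];qread=quat(-up,-hy)
tcp=lambda s:D+(s+.08)*nrm+.003*up
E
python3 - <<'E'
from h import *
from cell import r,optics
F=lambda:np.array(r.current_contact_force()).round(1)
r.move_linear(C+[0,0,.12],rot=qpick,vel=.15);r.move_linear(C+[0,0,.051],vel=.06);print('down',F())
r.set_gripper(0,26);print('grip',r.current_opening(),F())
r.move_linear(C+[0,0,.25],vel=.12);print('lift',r.current_opening(),F(),r.current_t())
print(r.inverse_kinematics(tcp(.18),qread))
r.move_to(tcp(.18),qread);r.move_linear(tcp(.10),vel=.06);print(r.current_t(),r.current_tool_pos()-tcp(.10),r.current_opening(),F())
shot(r,optics,'w4');d=optics.get_image('scene');pickle.dump(d,open('s4.pkl','wb'));dt=optics.get_image('top');pickle.dump(dt,open('t4.pkl','wb'))
a=cv2.resize(d['pixels'][130:280,230:460,::-1],(690,450),interpolation=cv2.INTER_CUBIC)
cv2.imwrite('pics/s4.png',a)
E
```

```text
down [ 0.8 -0.2 -0.4]
grip 0.3653880256009903 [-0.3 -0.   2.6]
lift 0.36948222885278015 [-0.4  0.1 -1.4] 16.6667
[ 0.28097128  0.49135536  1.51711126 -0.68422504  0.98471461 -0.06124133]
19.4917 [ 0.00020869 -0.00017581  0.00024097] 0.3653021230108129 [-0.4  1.  -1.5]
```

View pics/w4.png

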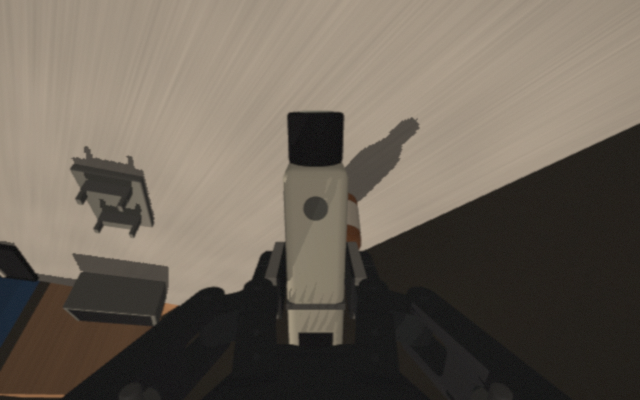

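Run:
```python
from h import *
d=pickle.load(open('w4.pkl','rb'));m=np.linalg.inv(d['mount'])
for x,z in((.08,-.0115),(.055,-.015),(-.08,-.015)):
    c=m@[x,0,z,1];print(x,c[0]/c[2]*d['fx']+d['cx'],c[1]/c[2]*d['fy']+d['cy'])
for n in('s4','t4'):
    t=pickle.load(open(n+'.pkl','rb'));t['T']=np.linalg.inv(t['camera_from_world'])
    for nm,X in dict(lens=D+.1*nrm,tail=D+.26*nrm,disc=D).items():
        u=proj(t,X)[0];print(n,nm,u,'crop',(u-[230,130])*3)
```

```text
0.08 315.86559131047704 111.44802542720248
0.055 315.85425383523665 168.37081085226492
-0.08 315.75566114949913 383.7235253919793
s4 lens [367.2898854  217.89632709] crop [411.8696562  263.68898128]
s4 tail [326.1154019  198.32378899] crop [288.3462057  204.97136697]
s4 disc [391.10260803 229.21584786] crop [483.30782408 297.64754357]
t4 lens [242.17818128 193.10668288] crop [ 36.53454385 189.32004865]
t4 tail [273.361859   161.24221708] crop [130.08557699  93.72665124]
t4 disc [224.42900474 211.2433515 ] crop [-16.71298579 243.73005451]
```

View pics/s4.png

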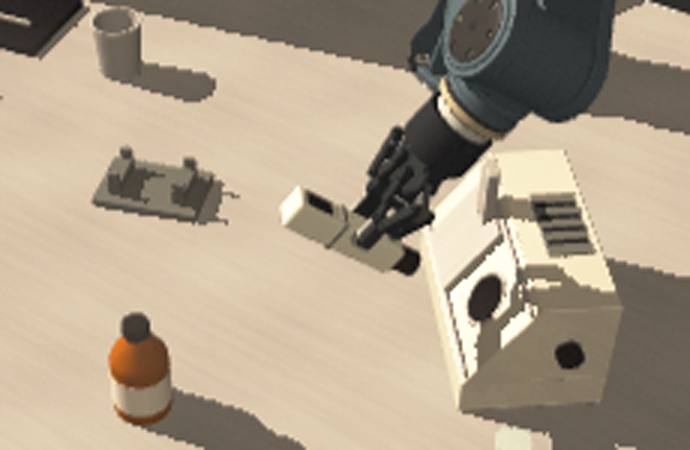

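In the scene crop the lens (410,262), tail (293,207) and disc (485,298) all match the prediction within 1–2 px, so the lens is on axis at 10 cm. I'll hold, then return it.

Run:
```python
from h import *
from cell import r,optics
F=lambda:np.array(r.current_contact_force()).round(1)
r.sleep(2.3);print('held',r.current_t(),r.current_tool_pos()-tcp(.1),abs(np.array(r.current_qvel())).max())
r.move_linear(tcp(.18),vel=.1);r.move_to(C+[0,0,.25],qpick)
r.move_linear(C+[0,0,.085],vel=.12);r.move_linear(C+[0,0,.055],vel=.04);r.sleep(.2);f0=F();print('above',f0,r.current_t())
z=.055
while z>.0495:
    z-=.001;r.move_linear(C+[0,0,z],vel=.02);r.sleep(.1);f=F();print(round(z,4),f)
    if f[2]-f0[2]>1.5: break
r.set_gripper(.75);print('rel',F(),r.current_opening())
p=np.array(r.current_tool_pos());r.move_linear(p+[0,0,.21],rot=qpick,vel=.15);w=shot(r,optics,'w5');print(r.current_t())
cv2.imwrite('pics/w5c.png',cv2.resize(w['pixels'][100:250,200:440,::-1],None,fx=2.5,fy=2.5,interpolation=cv2.INTER_CUBIC))
```

```text
held 21.9417 [-4.89770548e-06  8.96690804e-07  9.41980764e-07] 0.0023344233677488916
above [-0.9 -0.  -2.2] 26.8583
0.054 [ 0.4  0.8 -2. ]
0.053 [-0.1  0.6 -1.5]
0.052 [ 0.5 -0.4 -1.7]
0.051 [0.6 0.4 2.3]
rel [-0.1 -0.7 -0.2] 0.7519789313597239
30.275
```

View pics/w5c.png

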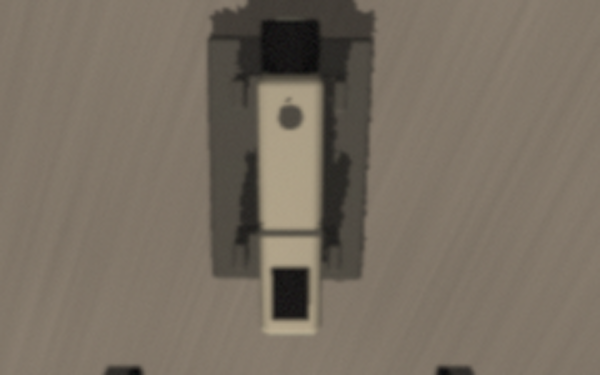

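The thermometer is back in its cradle exactly as it was. Now I'll shut the shutter.

Run:
```python
from h import *
from cell import r,optics
tab=lambda j,z:O-.028*hx+(-.055+j)*hy+[0,0,z]
F=lambda:np.array(r.current_contact_force())
q=best(r,tab(.1,.30),[0,0,-1],hx)[0][0]
r.move_linear(np.array(r.current_tool_pos())+[0,0,.08]);r.set_gripper(.6,20);r.move_to(tab(.1,.30),q);r.move_linear(tab(.1,.188),vel=.1)
r.set_gripper(0,20);print('grip',r.current_opening(),F().round(1))
r.move_linear(tab(.008,.188),vel=.08);j=.008
while j>-.006:
    j-=.002;r.move_linear(tab(j,.188),vel=.04);f=F();print(round(j,4),f@hy)
    if f@hy>10:break
r.set_gripper(.6);r.move_linear(tab(j,.30),vel=.2)
t=O-.05*hy+[0,0,.36];r.move_to(t,q);w=shot(r,optics,'w6');print(r.current_t())
a=cv2.resize(w['pixels'][90:300,240:380,::-1],None,fx=2.5,fy=2.5)
d=optics.get_image('top')['pixels'][100:300,150:480,::-1]
b=cv2.resize(d,None,fx=1.3,fy=1.3);c=np.zeros((525,429,3),np.uint8);c[:260]=b;cv2.imwrite('pics/fin.png',np.hstack([a,c]))
D0=pickle.load(open('top.pkl','rb'))['pixels']
```

```text
grip 0.15723179222130818 [-3.2  3.   4.7]
0.006 0.7826910460997996
0.004 -0.4406299603096632
0.002 -0.5164416674445577
0.0 0.5294109979444255
-0.002 13.24778245056864
38.8667
```

The viewer limit is reached, so I'll do the last checks in numbers and hand in.

Run:
```python
from h import *
from cell import r,optics
w=pickle.load(open('w6.pkl','rb'));w2=pickle.load(open('w2.pkl','rb'))
for n,d in(('open',w2),('now',w)):
    u,v=proj(d,D)[0].round().astype(int);print(n,'disc spot grey',d['pixels'][v-3:v+4,u-3:u+4].mean())
P=cloud(w,w['T']);L=(P-O)[w['depth']>0]@np.stack([hx,hy,[0,0,1]],1);m=(L[:,2]>.185)&(L[:,2]<.205)&(abs(L[:,0]+.028)<.02)&(abs(L[:,1])<.13)
print('tab y',L[m,1].min(),L[m,1].max())
t=optics.get_image('top');t0=pickle.load(open('top.pkl','rb'))
for n,(u0,u1,v0,v1) in dict(flask=(170,218,140,180),bottle=(295,325,112,145),beaker=(430,462,258,290),therm=(335,410,190,245)).items():
    a=t['pixels'][v0:v1,u0:u1].astype(int)-t0['pixels'][v0:v1,u0:u1];print(n,abs(a).mean().round(2))
print(r.current_contact_force(),r.current_t());r.hand_in()
```

```text
open disc spot grey 25.272108843537413
now disc spot grey 117.73469387755102
tab y -0.07204539362868992 -0.03865838350572494
flask 5.15
bottle 4.17
beaker 4.36
therm 5.1
[-0.02417027 -0.09219036 -0.31540655] 38.9667
the job is handed in; nothing more can be done
```

The job is done and handed in at about 39 s of the 67 s allowed.

- **Shutter opened:** I gripped the tab with 20 N and slid it until the open end stop was felt. The wrist picture showed the disc bare, within about 1 mm of where I predicted it.
- **Reading:** I took the thermometer with a 26 N grip and held it with the lens 10 cm from the disc, on its normal. It was still for over 2.3 s. In the scene picture the lens, tail and disc matched the prediction within about 1–2 px.
- **Return:** I lowered it in 1 mm steps until it touched, then released it. The wrist picture showed it back in the cradle as at the start.
- **Shutter shut:** I slid it until the closed end stop was felt, at about 13 N. The disc spot now shows light steel. The tab's centre measures y = −55 mm in the heater's frame, its shut position.
- **Bystanders:** The before-and-after top-view differences for the flask, bottle, beaker and thermometer were all small and alike (4–5 grey levels). I took that as image noise, so nothing appears to have moved.

I could not view the final picture because the viewer limit of 12 was reached, so the last checks are numeric only. No check failed. The first heater fit from the top camera was about 4 mm off. I corrected it with the wrist camera before moving anything.

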